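# Register a beech block in the drilling jig

## Robot

A 6-joint arm with a two-finger parallel gripper is mounted at the origin on the work surface. World frame = base frame: x ahead of the robot, y to its left, z up, the work surface at z = 0. Lengths are in m, angles in rad, forces in N, time in s.
With the tool pointing down it reaches from about 0.3 to 0.875 m from the base axis. Payload 6.4 kg.
Tool frame: the origin (TCP) lies midway between the tips of the shut fingers; the grasp point (between the pads) lies 19 mm behind it; z points along the fingers, y is the line along which they close (so a half turn about z gives the same grasp; the last joint's range is limited). The gripper opens to 85 mm and grips with 20 to 120 N. Pads are 22 mm wide; open, the fingers measure 114 mm over their backs; the gripper's body (76 mm by 85 mm) begins 54 mm behind the grasp point. The pads swing forward as they close: fully open they stand 13 mm farther back than shut.
Start: joints at [-1.366, 0.181, 1.607, -0, 1.354, -0.206], TCP at [0.23, -0.527, 0.231] pointing down, gripper open.
Joint ranges: [-2.99, 2.99], [-0.89, 2.07], [0.3, 2.58], [-1.14, 4.28], [0, 2.63], [-3.12, 3.12]. Speed limits (rad/s): [2.57, 2.57, 3.01, 3.14, 3.14, 3.14].

## Interface

Orientations are given as a rotation vector (axis times angle).
In Python, from plant import arm gives the robot as it stands. Calls block until the motion is done:
- arm.movep(position, orientation): joint-space move of the TCP to a pose.
- arm.line_to(position, ori=None, rate=0.15, guard=None): straight line of the TCP; ori=None keeps the orientation; rate is the mean speed in m/s. With guard (N) it stops when the force on the tool has changed by that much, and returns True; else False.
- arm.movej(angles): joint-space move.
- arm.move_gripper(opening): finger opening in m; the grip force is fixed at half the most; returns when the fingers have stopped.
- arm.wait(seconds).
- arm.solve_ik(position, orientation): joint angles nearest the present ones, or None.
- arm.read_state(): the state.
- arm.capture(name): name is "scene" or "top"; returns the picture (420x560x3 uint8, blue, green, red); there is no depth.
- arm.calibration(name): a dict with "camera_matrix" (3x3 intrinsics, pixels), "R" (3x3) and "t" (3): a world point X has camera coordinates R X + t. Camera axes: x right, y down, z forward; pixel columns grow to the right and rows downward; lengths in m; the calibration is good to about 2 mm. A picture is of the moment at which its call begins. calibration takes no time and is no camera call.
A pose or a line that the arm cannot do raises arm.IKError and nothing moves.
- arm.finish_job(): hands the job in; it is judged then, once.
The state is a dict: "time_s": time; "qpos": joint angles; "joint_velocities": joint speeds; "joint_torque": joint torques, N m; "position": TCP position; "tcp_rot": TCP orientation; "wrist_force": force on the tool from outside, world axes, zero at the start; "torque": the same for the moment, N m; "grip_width": finger opening in m; "gripper_force": force on a finger pad.
Only numpy, scipy, OpenCV 4.12 (cv2) and the standard library are available. Lean on these libraries where they do the work, as an engineer would, in place of code of your own. Each camera call takes 0.05 s, during which the arm holds its last target. There are 200 camera calls.

## Task

Load the pale block into the drilling jig: take it out of the cardboard box, set it down to change your grip (the box only lets you hold it by its long sides, the jig's trough only by its ends), then lower it flat into the trough without dropping it, and push it fully home against the orange end stop and flush along the orange side fence, and let go. Beech dents easily, so handle it gently: press it against the jig with no more than 40 N. Leave the dark block in the box and the disc, scissors and glue bottle as they are.

Things in the scene. Friction and masses are not known exactly. Their poses are not given: they have to be found in the camera images.
- pale_block: pale beech block, 64 x 44 x 24 mm, about 50 g, lying on a 64 x 44 face. Origin: centre of its underside; x along its 64 mm length, y along its 44 mm width, z up. The two ends (and the two sides) are alike, so a half turn makes no difference.
- dark_block: dark walnut block of the same size (64 x 44 x 24 mm), in the same box beside the pale one (either may be on the left); to be left there. Origin: centre of its underside; x along its length.
- kit_box: open cardboard box, fixed; inside 72 mm (x) by 180 mm (y), walls 4 mm thick, 32 mm high over all, floor 4 mm thick. The blocks lie in it side by side along y, their length along x: about 4 mm free beyond their ends, at least 25 mm beside their long sides. Its lid lies open, flat on the table, 3 mm thick, from x = -42 to -120 mm. Origin: centre of the box's underside.
- jig: drilling jig, fixed: a trough closed at both ends, inside x = -90 to +75 mm, y = -26 to +26 mm. Bed 10 mm above the table; walls 12 mm thick, 36 mm above the bed; base plate 10 mm wider all round. The +x end wall is the orange end stop, the +y side wall the orange side fence; the other two are plywood, the base grey. Origin: on the table under the centre line; x points to the end stop, z up.
- jig_corner (a point): the inside corner of the jig at bed level where the faces of the orange end stop and the orange side fence meet; axes as the jig's. With the block fully home its centre lies at x = -32 mm, y = -22 mm, z = 0 from here.
- disc: loose round plywood disc with a pattern of dark dots, 90 mm across, 5 mm thick, flat on the table. Origin: centre of its underside.
- scissors: loose scissors with orange handles, 150 mm long, 80 mm wide, 8 mm high, flat on the table. Origin: near the pivot, on the table; x towards the blade tips.
- glue: white glue bottle with an orange cap, loose, standing upright, 38 mm across, 95 mm high. Origin: centre of its underside.
Things that resemble listed ones, but are neither listed nor needed, are in the scene too. Several things have the shape of the pale_block; the one meant has the colours described above.

How it is judged:
At the end, for the whole second after the job is handed in: The pale block lies flat on the jig's bed, released and at rest, its end within 2 mm of the orange end stop and its long side within 2 mm of the orange side fence, square to them within 0.04 rad (2.3 degrees) (x of pale_block in the frame of jig_corner between -0.034 and -0.0295 m and y of pale_block in the frame of jig_corner between -0.024 and -0.0195 m and z of pale_block in the frame of jig_corner between -0.002 and 0.002 m and angle between the x axis of pale_block and the x axis of jig, either way round below 0.04 rad and angle between pale_block's own z axis and vertical below 0.05 rad and linear speed of pale_block below 0.01 m/s and contact force between the fingers and pale_block below 0.1 N); the robot touches nothing.
It fails at once if the pale block is pressed against the jig with more than 40 N (contact force between pale_block and jig above 40 N).
It fails at once if the pale block drops (faster than 0.4 m/s) within the trough (x of pale_block in the frame of jig_corner between -0.165 and 0 m and y of pale_block in the frame of jig_corner between -0.052 and 0 m and z of pale_block in the frame of jig_corner below 0.03 m and linear speed of pale_block above 0.4 m/s).
It fails at once if the dark block is moved by more than 15 mm (distance of dark_block from where it was at the start of the episode above 0.015 m).
It fails at once if the disc or the scissors are moved by more than 20 mm (distance of any of disc, scissors from where it was at the start of the episode above 0.02 m).
It fails at once if the glue bottle is moved by more than 20 mm or tipped (distance of glue from where it was at the start of the episode above 0.02 m or angle between glue's own z axis and vertical above 0.3 rad).
It also fails if it takes over 72 s, if anything falls off the work surface, if the arm or the gripper's body presses on something with over 40 N, if the wrist force passes 120 N, or if a joint passes its speed limit or range.

## Working session

There is one attempt and no reset: what is moved stays moved. The work goes in short steps, each a Python script; the robot and the scene stay as the last script left them, time stands still between calls to the robot, and variables do not carry over. Pictures are saved under pics/ and viewed, at most 10 in all, crops included, and the job is handed in when it is done.

```bash
mkdir -p pics; ls
python3 - <<'E'
from plant import arm
import cv2
for n in("scene","top"):
    cv2.imwrite(f"pics/{n}0.png",arm.capture(n)); c=arm.calibration(n); print(n,c)
s=arm.read_state();print(s)
E
```

```text
pics
scene {'camera_matrix': array([[381.71393766,   0.        , 284.1015465 ],
       [  0.        , 381.71393766, 204.47886537],
       [  0.        ,   0.        ,   1.        ]]), 'R': array([[-0.12627631,  0.99183898, -0.01759929],
       [ 0.55285099,  0.05563359, -0.83142089],
       [-0.82365653, -0.11471855, -0.55536436]]), 't': array([ 0.01830407, -0.27828686,  1.39533117])}
top {'camera_matrix': array([[533.45104697,   0.        , 284.76889312],
       [  0.        , 533.45104697, 209.90987756],
       [  0.        ,   0.        ,   1.        ]]), 'R': array([[-0.00825342, -0.99984814,  0.01534853],
       [-0.99632198,  0.00691321, -0.08540917],
       [ 0.08529009, -0.015997  , -0.99622773]]), 't': array([0.05990058, 0.5697658 , 1.06626129])}
{'time_s': 0.1, 'qpos': array([-1.36626882e+00,  1.81464634e-01,  1.60789273e+00, -2.34899815e-05,
        1.35383165e+00, -2.06283553e-01]), 'joint_velocities': array([-0.00038242, -0.00106722, -0.00277269,  0.00171884,  0.00014393,
        0.00077337]), 'joint_torque': array([ 2.07049311e-04, -4.45880413e+01, -3.52239954e+01, -4.52196036e-04,
        4.08064574e-03, -2.48776360e-05]), 'position': array([ 0.22954216, -0.52665066,  0.23048283]), 'tcp_rot': array([-3.07398675e+00, -6.40454575e-01,  3.38076849e-05]), 'wrist_force': array([-1.22203023,  0.71652792, -0.67417984]), 'torque': array([-0.00633095, -0.00258851,  0.00194439]), 'gripper_force': 0.0, 'grip_width': 0.08516450807183316}
```

View pics/top0.png

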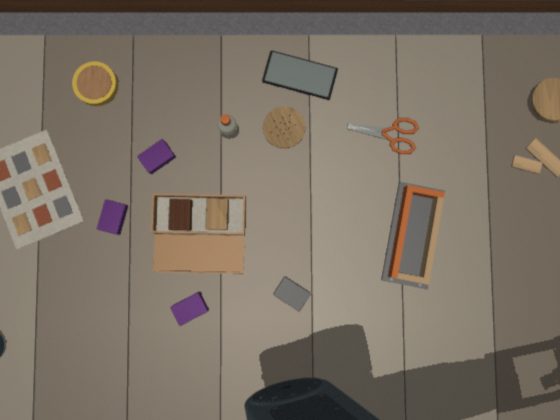

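View pics/scene0.png

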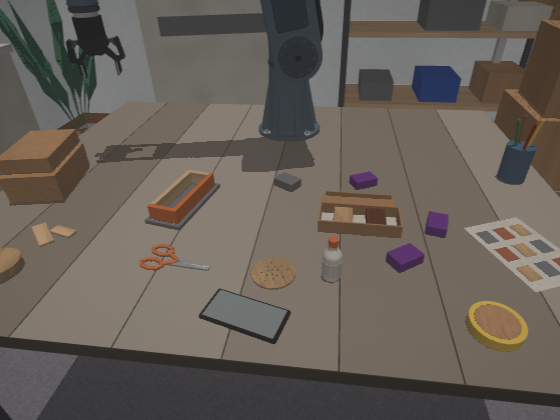

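The top view shows the pale block at about (217,213), the dark one at (180,214), and the box above its lid. The jig is at about (415,237), with its end stop towards the top of the picture and its fence on the left. I'll enlarge both regions.

Run:
```python
import cv2,numpy as np
im=cv2.imread("pics/top0.png")
a=cv2.resize(im[184:284,145:255],None,fx=5,fy=5,interpolation=cv2.INTER_CUBIC)[:, :]
b=cv2.resize(im[176:296,378:452],None,fx=5,fy=5,interpolation=cv2.INTER_CUBIC)
cv2.imwrite("pics/boxc.png",a[:500]);cv2.imwrite("pics/jigc.png",cv2.convertScaleAbs(b,alpha=1.4))
```

```text
(no output)
```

View pics/boxc.png

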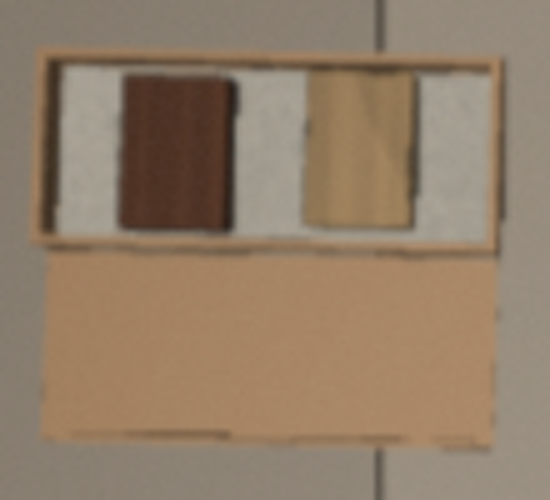

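View pics/jigc.png

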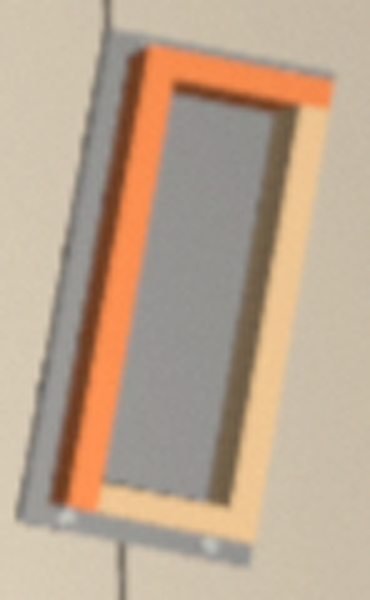

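```bash
cat > h.py <<'E'
import numpy as np
from scipy.optimize import least_squares
from scipy.spatial.transform import Rotation as Ro
from plant import arm
def proj(X,n="top"):
    c=arm.calibration(n); p=(np.atleast_2d(X)@c["R"].T+c["t"])@c["camera_matrix"].T
    return p[:,:2]/p[:,2:]
def place(q,P):   # planar pose q=(x,y,yaw) applied to points P
    P=np.atleast_2d(np.asarray(P,float)); o=P.copy(); c,s=np.cos(q[2]),np.sin(q[2])
    o[:,:2]=P[:,:2]@np.array([[c,s],[-s,c]])+q[:2]; return o
def fit(P,uv,q0,n="top"):
    r=least_squares(lambda q:(proj(place(q,P),n)-uv).ravel(),q0,loss="soft_l1",x_scale=[.01,.01,.1])
    return r.x,(proj(place(r.x,P),n)-uv)
def rect(x0,x1,y0,y1,z): return [[x1,y1,z],[x1,y0,z],[x0,y0,z],[x0,y1,z]]
def down(a):      # tool down, closing line (tool y) at world angle a
    z=np.array([0,0,-1.]); y=np.array([np.cos(a),np.sin(a),0]); 
    return Ro.from_matrix(np.c_[np.cross(y,z),y,z]).as_rotvec()
E
python3 - <<'E'
from h import *
np.set_printoptions(precision=4,suppress=True)
f=lambda L,o:(np.array(L)+.5)/5-.5+o
J=rect(-.102,.087,-.038,.038,.046)+rect(-.09,.075,-.026,.026,.046)+rect(-.112,.097,-.048,.048,.01)
uj=f([(148,45),(333,80),(252,543),(68,508),(172,82),(300,105),(230,507),(103,487),(108,28),(335,72),(248,567),(17,520)],(378,176))
print("jig",*fit(J,uj,[.45,-.2,0]))
print("box",*fit(rect(-.04,.04,-.094,.094,.032),f([(38,47),(503,58),(497,250),(30,243)],(145,184)),[.45,.2,0]))
print("pale",*fit(rect(-.032,.032,-.022,.022,.028),f([(306,70),(414,72),(413,229),(303,226)],(145,184)),[.45,.2,0]))
print("dark",*fit(rect(-.032,.032,-.022,.022,.028),f([(122,74),(233,77),(232,231),(120,228)],(145,184)),[.45,.25,0]))
# colour-based check: orange mask rim
print("tool",Ro.from_rotvec(arm.read_state()["tcp_rot"]).as_matrix())
E
```

```text
jig [ 0.5252 -0.2114 -0.2025] [[ 0.0995 -0.1318]
 [ 0.0742  0.1605]
 [ 0.3778  0.2661]
 [-0.3674 -0.1489]
 [ 0.1121 -0.585 ]
 [-0.165  -0.1903]
 [-0.1212  0.3252]
 [-0.3849 -0.7428]
 [ 0.0119 -0.0306]
 [-0.2252  0.0763]
 [ 0.1596  0.2882]
 [ 0.4509  0.6208]]
box [ 0.5636  0.2311 -0.0271] [[ 0.0222 -0.1612]
 [-0.1273 -0.4655]
 [ 0.0748  0.5244]
 [ 0.0293  0.1109]]
pale [ 0.5637  0.1945 -0.0164] [[ 0.0763  0.0374]
 [ 0.125  -0.1512]
 [-0.2229 -0.144 ]
 [ 0.0184  0.2622]]
dark [ 0.5629  0.2683 -0.0113] [[ 0.4114 -0.0789]
 [-0.0908 -0.5784]
 [-0.4609  0.0689]
 [ 0.131   0.5871]]
tool [[ 0.9168  0.3994 -0.0003]
 [ 0.3994 -0.9168  0.0016]
 [ 0.0003 -0.0016 -1.    ]]
```

The fits agree to under 1 px. The block gaps come out at about 30 and 31 mm, which matches the given sizes. Next I check reachability, then pick the block and set it down.

```bash
cat >> h.py <<'E'
JIG=np.array([.5252,-.2114,-.2025]); PALE=np.array([.5637,.1945,-.02]); SET=np.array([.55,0.,JIG[2]])
def st(m):
    s=arm.read_state(); print(m,round(s["time_s"],2),"pos",s["position"].round(4),"F",s["wrist_force"].round(1),"w",round(s["grip_width"],4),"gf",round(float(np.max(s["gripper_force"])),1))
E
python3 - <<'E'
from h import *
np.set_printoptions(precision=3,suppress=True)
a1=-np.pi/2
for p,a in[(PALE,a1+PALE[2]),(SET,a1+SET[2]),(SET,SET[2]),(SET,SET[2]-np.pi),(JIG,JIG[2]),(JIG,JIG[2]-np.pi)]:
    print(arm.solve_ik([p[0],p[1],.15],down(a)),arm.solve_ik([p[0],p[1],.0],down(a)))
arm.move_gripper(.062)
arm.movep([PALE[0],PALE[1],.15],down(a1+PALE[2])); st("above")
arm.line_to([PALE[0],PALE[1],.05],rate=.15); st("low")
print(arm.line_to([PALE[0],PALE[1],.004],rate=.05,guard=8)); st("down")
arm.move_gripper(0.0); st("grip")
arm.line_to([PALE[0],PALE[1],.13],rate=.1); st("lift")
E
```

```text
[ 0.133  0.31   1.623 -0.     1.209  1.724] [ 0.133  0.527  1.677 -0.     0.938  1.724]
[-0.216  0.213  1.743  0.     1.185  1.557] [-0.216  0.449  1.8    0.     0.893  1.557]
[-0.216  0.213  1.743 -0.     1.185 -0.013] [-0.216  0.449  1.8   -0.     0.893 -0.013]
None None
[-0.592  0.247  1.702 -0.     1.193 -0.39 ] [-0.592  0.476  1.758 -0.     0.908 -0.39 ]
[-0.592  0.247  1.702 -0.     1.193  2.752] [-0.592  0.476  1.758 -0.     0.908  2.752]
above 3.28 pos [0.564 0.194 0.15 ] F [-0.4 -0.5 -0.1] w 0.0623 gf 0.0
low 4.1 pos [0.565 0.195 0.051] F [ 0.7 -0.2  0.9] w 0.062 gf 0.0
False
down 5.17 pos [0.564 0.195 0.004] F [ 0.6  0.4 -0. ] w 0.062 gf 0.0
grip 5.47 pos [0.564 0.195 0.005] F [ 0.  -0.6  4.3] w 0.0428 gf 62.9
lift 6.88 pos [0.563 0.194 0.129] F [-0.5  0.2 -0.4] w 0.0427 gf 62.4
```

Run:
```python
from h import *
import cv2
arm.movep([SET[0],SET[1],.10],down(-np.pi/2+SET[2])); st("over")
arm.line_to([SET[0],SET[1],.02],rate=.12)
print(arm.line_to([SET[0],SET[1],-.002],rate=.025,guard=4)); st("set")
arm.move_gripper(.07); st("rel")
arm.line_to([SET[0],SET[1],.12],rate=.2)
arm.movej(arm.solve_ik([.42,-.28,.25],down(SET[2]))); arm.move_gripper(.085); st("away")
im=arm.capture("top"); cv2.imwrite("pics/top1.png",im)
cv2.imwrite("pics/set1.png",cv2.resize(im[150:270,255:395],None,fx=5,fy=5,interpolation=cv2.INTER_CUBIC))
```

```text
over 7.68 pos [0.5502 0.0006 0.1001] F [ 0.   0.3 -0.8] w 0.0429 gf 62.4
True
set 9.22 pos [0.5497 0.     0.0007] F [-1.6  0.8  4.9] w 0.043 gf 62.9
rel 9.61 pos [5.488e-01 2.000e-04 0.000e+00] F [-0.8 -0.5  0.4] w 0.0704 gf 0.0
away 12.54 pos [ 0.4201 -0.2797  0.2499] F [ 0.4 -0.   0.1] w 0.0851 gf 0.0
```

View pics/set1.png

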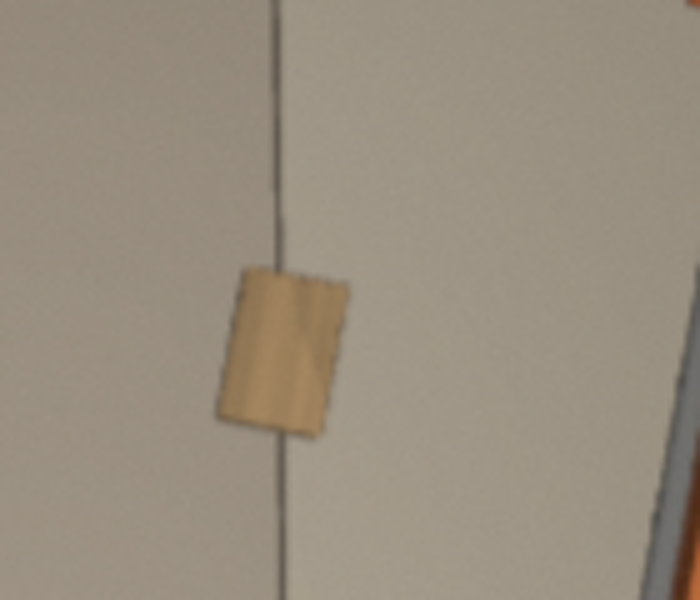

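The block lies flat on the table at crop corners (244,267), (350,285), (321,438) and (217,418). Next: fit its pose, regrip it by the ends, and lower it into the trough.

Run:
```python
from h import *
uv=(np.array([(244,267),(350,285),(321,438),(217,418)])+.5)/5-.5+(255,150)
q,r=fit(rect(-.032,.032,-.022,.022,.024),uv,SET); print(q.round(4),abs(r).max().round(2))
assert np.hypot(*(q-SET)[:2])<.006 and abs(q[2]-SET[2])<.05
o=down(q[2])
arm.movep([q[0],q[1],.10],o)
arm.line_to([q[0],q[1],.03],rate=.15)
print(arm.line_to([q[0],q[1],.0],rate=.04,guard=4)); st("at")
arm.move_gripper(0.); st("grip")
arm.line_to([q[0],q[1],.12],rate=.12)
p=place(JIG,[[.0,0,.11]])[0]; arm.movep(p,down(JIG[2])); st("over jig")
p[2]=.055; arm.line_to(p,rate=.1); st("enter")
```

```text
[ 0.5492  0.0018 -0.1919] 0.35
False
at 15.41 pos [5.494e-01 1.700e-03 1.000e-04] F [ 0.1  0.2 -0.3] w 0.0851 gf 0.0
grip 15.74 pos [0.5499 0.0016 0.0007] F [ 1.3 -0.2  5.1] w 0.0628 gf 66.2
over jig 17.76 pos [ 0.525  -0.2103  0.1095] F [ 0.1 -0.3 -1.2] w 0.0627 gf 65.7
enter 18.46 pos [ 0.5256 -0.2113  0.0553] F [ 0.2 -0.3  0.3] w 0.0627 gf 65.6
```

Run:
```python
from h import *
p=place(JIG,[[.0,0,.0075]])[0]
g=arm.line_to(p,rate=.03,guard=3.5); st(f"down {g}")
z=arm.read_state()["position"][2]
if g and z<.0135:
    z+=.0005
    g=arm.line_to(place(JIG,[[.0,.008,z]])[0],rate=.01,guard=5); st(f"side {g}")
    s=arm.read_state()["position"]; c,n=np.cos(JIG[2]),np.sin(JIG[2]); d=s[:2]-JIG[:2]
    print("jig-local",c*d[0]+n*d[1],-n*d[0]+c*d[1])
```

```text
down True 19.79 pos [ 0.5251 -0.2113  0.0107] F [-0.7  0.4  3.9] w 0.0624 gf 66.4
side True 20.28 pos [ 0.5258 -0.2078  0.0108] F [ 0.1 -0.8  3.4] w 0.0625 gf 66.2
jig-local -0.00010903577312793315 0.00367312241071629
```

Run:
```python
from h import *
z=arm.read_state()["position"][2]
g=arm.line_to(place(JIG,[[.0,.0065,z]])[0],rate=.006,guard=8); st(f"side {g}")
arm.wait(.3); st("settle")
s=arm.read_state()["position"]; c,n=np.cos(JIG[2]),np.sin(JIG[2]); d=s[:2]-JIG[:2]
print("jig-local",c*d[0]+n*d[1],-n*d[0]+c*d[1])
```

```text
side True 20.66 pos [ 0.5259 -0.2078  0.0108] F [-0.2 -0.4  4.2] w 0.0629 gf 66.2
settle 20.96 pos [ 0.5259 -0.2079  0.0108] F [-0.8  0.   3.4] w 0.0623 gf 66.2
jig-local -6.848246062986273e-05 0.003586968054575841
```

Run:
```python
from h import *
import cv2
L=lambda x,y,z:place(JIG,[[x,y,z]])[0]
def loc():
    d=arm.read_state()["position"][:2]-JIG[:2]; c,n=np.cos(JIG[2]),np.sin(JIG[2]); return round(c*d[0]+n*d[1],4),round(-n*d[0]+c*d[1],4)
arm.move_gripper(.085); st("rel")
x,y=loc()
arm.line_to(L(x,y,.085),rate=.12); arm.move_gripper(0.)
arm.line_to(L(-.062,y,.085),rate=.15)
print(arm.line_to(L(-.062,y,.017),rate=.08,guard=5)); st("in")
g=arm.line_to(L(.012,y,.017),rate=.025,guard=7); st(f"push {g}"); print(loc())
x=loc()[0]
arm.line_to(L(x-.01,y,.017),rate=.05); arm.line_to(L(x-.01,y,.12),rate=.15)
arm.movep([.40,-.0,.25],down(JIG[2])); st("away")
im=arm.capture("top"); cv2.imwrite("pics/top2.png",im)
cv2.imwrite("pics/jig2.png",cv2.convertScaleAbs(cv2.resize(im[176:296,378:452],None,fx=5,fy=5,interpolation=cv2.INTER_CUBIC),alpha=1.4))
```

```text
rel 21.32 pos [ 0.5255 -0.2078  0.0104] F [-0.   0.2  0.2] w 0.0849 gf 0.0
False
in 24.41 pos [ 0.4656 -0.1957  0.0175] F [-0.1  0.1  0. ] w 0.0 gf 0.0
push True 26.53 pos [ 0.5235 -0.2071  0.0164] F [ 0.5 -0.3 -0.2] w 0.0002 gf 0.0
(np.float64(-0.0025), np.float64(0.0038))
away 28.75 pos [ 0.4002 -0.0005  0.2494] F [ 1.2 -0.2  0.3] w -0.0001 gf 0.0
```

View pics/jig2.png

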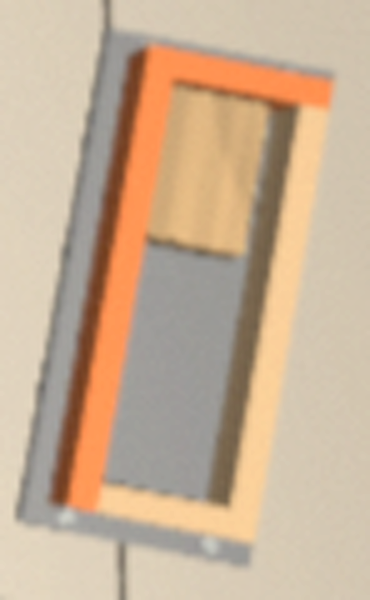

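The block sits in the corner of the stop and fence, with its near end edge running from (148,240) to (240,257) in the crop. I'll compare its visible edges with the predicted home pose.

Run:
```python
from h import *
import cv2
im=cv2.imread("pics/top2.png"); 
uv=lambda d:((proj(place(JIG,np.array(rect(.011,.075,-.018,.026,.034))+[d[0],d[1],0]))-(378,176)+.5)*5-.5)
print("home",uv((0,0)).round(1)); print("2mm off",uv((-.002,-.002)).round(1))
big=cv2.convertScaleAbs(cv2.resize(im[176:296,378:452],None,fx=5,fy=5,interpolation=cv2.INTER_CUBIC),alpha=1.4)
b=big[70:320,110:320]; v=cv2.resize(b,None,fx=2.3,fy=2.3,interpolation=cv2.INTER_CUBIC)
for d,c in(((0,0),(0,255,0)),((-.002,-.002),(0,0,255))):
    cv2.polylines(v,[((uv(d)-(110,70)+.5)*2.3-.5).round().astype(int)],True,c,1)
cv2.imwrite("pics/ov.png",v)
```

```text
home [[165.   82.7]
 [270.9 103.6]
 [244.3 257.5]
 [137.8 236.5]]
2mm off [[169.   88.5]
 [274.9 109.4]
 [248.3 263.3]
 [141.7 242.3]]
```

View pics/ov.png

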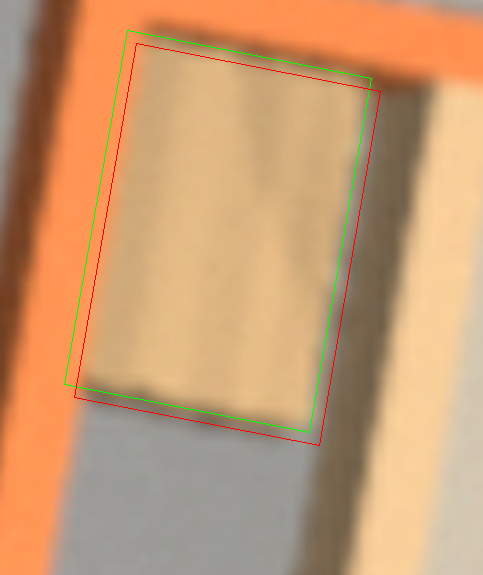

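Both visible edges match the home outline (green) and are square to it; the 2 mm-off outline (red) clearly doesn't fit. Contact was also felt on the fence and the stop, so I hand in.

```bash
python3 -c "
from plant import arm
print(arm.finish_job())"
```

```text
the job is handed in; nothing more can be done
None
```

The pale block is in the jig, pushed home against the end stop and flush along the side fence, released, and the job is handed in; the hand-in returned no verdict, but the last picture shows the block within about 1 mm of home and square.

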